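Draw the payment tray back under the cashier's glass with the pull hook

TASK

A patient has left the card terminal in the metal tray on the far side of the glass screen. Take the red-handled pull hook from its stand, reach with it under the glass, catch the tray's yellow pull ring and gently draw the tray, terminal still in it, over the counter until it sits square and fully home against both rubber stops on the green mat; then put the hook back in its stand. Move the tray with the hook only, do not knock the glass, and leave the stamps, pen pot and calculator where they are.

Things in the scene. Friction and masses are not known exactly. Their poses are not given: they have to be found in the camera images.
- hook: pull hook, 0.16 kg, 10 mm steel rod with red paddle handle, upright as stored and used. Origin: claw tip (lowest point); z up, x ahead, the way it reaches. Claw: upright rod, z 0 to 45 mm; from its top a level rod runs back to x = -30; from there the shaft rises leaning 30 deg from vertical towards -x, 85 mm to the handle. Grip it firmly: it must not swing in the hand when it pulls.
- hook_grip (a point): centre of the hook's handle, at (-88, 0, 146) mm in the hook's frame (same axes): a slab 64 mm long along the leaning shaft, 110 wide along y, 18 thick across the shaft (thickness along x, z = 0.87, 0.5). Grip its 18 mm at mid width with the fingers pointing down the shaft: tilted 30 deg from vertical, fingertips forward (+x) and down; it is too wide to grip along y.
- stand: fixed hook stand: black base 110 x 130 mm, two grey cheeks (80 mm free between, for a finger; 12 wide, 175 high) whose open V seats carry the handle's ends and centre it. Origin: on the counter below the seated hook's claw tip, which is 20 mm higher; same axes as the seated hook. Lift the hook straight up (30 mm clears the seats), return it straight down. Stand and stamps may swap places.
- tray: loose aluminium tray, 0.3 to 0.5 kg, 120 long (x) x 130 wide x 35 high, walls 4 mm, with a pull ring on its near end. Origin: on the counter under the inside of the ring's narrow end, where a 10 mm claw pulls; x points from there to the tray, near wall at x = 40 mm, far wall at 160. Dragging takes some 2 to 6 N; it swings to trail behind the hook. The tray may start turned by up to 25 deg.
- ring (a point): place to let the claw down into the flat yellow pull ring: 18 mm along x from the tray's origin, at mid height of the ring's 8 mm round bar, 28 mm above the counter. In the tray's x, y (mm) the bar runs (42, 34), (-9, 10), (-9, -10), (42, -34). From above, the claw goes in until its tip is about 10 mm above the counter; it slides to the narrow end as it pulls.
- dock: fixed flat green mat with two black rubber stops, each 25 (x) x 24 (y) x 28 high, centred at y = +-64 mm, far faces at x = 40; 104 mm free between them for ring and claw. Origin: on the counter, where the tray's origin comes when its near wall rests on both stops; x points to the far side, and the home tray's x is along it. A pull of about 9 N squares the tray on them; over 30 N is too rough.
- terminal: blue card terminal, 60 by 95 by 28 mm, 0.18 kg, lying loose in the tray. Origin: centre of its underside.
- screen: fixed clear glass screen across the counter, 940 mm wide along y, 6 mm thick, from 170 to 378 mm above the counter, on two steel posts 475 mm either side. Origin on the counter below the glass's middle.
- stamps: bystander: dark wooden stamp rack, 70 by 130 by 28 mm, with two stamps, 96 mm high in all. Origin: centre of its underside.
- penpot: bystander: blue pot, 72 mm wide, 90 mm high, with two pens up to 145 mm. Origin: centre of its underside.
- calculator: bystander: grey desk calculator, 160 by 110 by 22 mm. Origin: centre of its underside.

How it is judged:
By the outcome, as a careful person would: the job done as asked, in the order asked, and still so for the second after the job is handed in, with the robot touching nothing.
It also fails if it takes over 48 s, if anything falls off the work surface, if the arm or the gripper's body presses on something with over 40 N, if the wrist force passes 120 N, or if a joint passes its speed limit or range.

ROBOT

A 6-joint arm with a two-finger parallel gripper is mounted at the origin on the work surface. World frame = base frame: x ahead of the robot, y to its left, z up, the work surface at z = 0. Lengths are in mm, angles in rad, forces in N, time in s.
With the tool pointing down it reaches from about 350 to 975 mm from the base axis. Payload 7.1 kg.
Tool frame: the origin (TCP) lies at the very end of the fingers, on their centre line; the grasp point (between the pads) lies ctrl.hold_point_z behind it (ctrl.hold_point_z is the distance from the TCP to the grasp point, in mm); z points along the fingers, y is the line along which they close (so a half turn about z gives the same grasp; the last joint's range is limited). The gripper opens to 88 mm and grips with 3 to 60 N. Pads are 20 mm wide; open, the fingers measure 115 mm over their backs; the gripper's body (75 mm by 178 mm) begins 61 mm behind the grasp point.
Start: joints at [1.11, 0.423, 1.63, -0, 1.089, -0.019], TCP at [267.197, 564.987, 222.675] pointing down, gripper open.
Joint ranges: [-3, 3], [-0.9, 2.11], [0.09, 2.58], [-1.31, 4.45], [0.11, 2.69], [-2.54, 2.54]. Speed limits (rad/s): [2.39, 2.39, 3.01, 3.14, 3.14, 3.14].

INTERFACE

Orientations are given as a rotation vector (axis times angle).
In Python, from workcell import ctrl gives the robot as it stands. The module is installed in compiled form; this text tells all that it offers.
- The arm moves only by the shell command python3 -m creep 'ROWS'. ROWS is JSON, a list of rows, each an object with "translation": the shift along the tool's x, y, z in mm, a list of three; "angular": the turn, a rotation vector about the tool's x, y, z in rad, a list of three; "jaw": the opening, from 0 (shut) to 1 (fully open). A call has exactly 8 rows; each row is the pose to reach, as a shift and turn from the pose commanded when the call began, along the tool's axes at that moment; what a row does not reach only later rows make up. A row lasts 1/8 s, in which the tool goes at most 62.5 mm and 10.7 degrees, less where a joint would pass 70% of its speed; a pose out of reach is approached as far as the arm can. A call with a gripper value outside its range is refused whole. The fingers move at their own pace and stop on an object; the grip force is fixed at half the most. Time passes only in rows, so rows that repeat a pose let the fingers close, or fill a call up. It gives the time, the measured TCP pose, the force, the opening and the grip force at its end, in the units of the state.
- ctrl.get_obs(): the state, without advancing time (a new reading comes with each control period).
- ctrl.get_image(name): name is "side" or "top"; returns the picture (420x560x3 uint8, red, green, blue); there is no depth.
- ctrl.camera_info(name): a dict with "camera_matrix" (3x3 intrinsics, pixels), "distortion" ([k1, k2, p1, p2, k3] as OpenCV has them; the pictures are not rectified), "world_from_camera" (4x4, takes a point from camera to world coordinates). Camera axes: x right, y up, looking along -z (the intrinsics and any distortion apply to the point x, -y, -z); pixel columns grow to the right and rows downward; lengths in mm; the calibration is good to about 2 mm. A picture is of the moment at which its call begins. camera_info takes no time and is no camera call.
- ctrl.close_job(): hands the job in; it is judged then, once.
Trained networks look in the newest picture that a camera, given by its name, has taken for a name from the list of things; names that differ only in an ending like _2 or _b are one class to them, and where a whole thing is asked for, a point or a joint stands for the part that bears it (a point fixed in the world has none). Each returns a list of dicts, best first, with "score" (0 to 1); they miss things now and then, are a little off and sometimes report something else, mostly with a low value. They report only what shows in the picture. A call takes as long as a camera call.
- ctrl.look_for(camera, label): "rect" ([left, top, right, bottom] in pixels, round what is visible of it).
The state is a dict: "t": time; "qpos": joint angles; "qvel": joint speeds; "joint_torque": joint torques, N m; "ee_pos": TCP position; "orientation": TCP orientation; "ft_force": force on the tool from outside, world axes, zero at the start; "moment": the same for the moment, N m; "width": finger opening in mm; "grasp_force": force on a finger pad.
Only numpy, scipy, OpenCV 4.12 (cv2) and the standard library are available. Lean on these libraries where they do the work, as an engineer would, in place of code of your own. Each camera call takes 0.05 s, during which the arm holds its last target. There are 200 camera calls.

## Working session

There is one attempt and no reset: what is moved stays moved. The work goes in short steps, Python scripts to look and compute and a shell command to move; the robot and the scene stay as the last step left them, time stands still between calls to the robot, and variables do not carry over. Pictures are saved under pics/ and viewed, at most 10 in all, crops included, and the job is handed in when it is done.

```bash
mkdir -p pics
cat > h.py <<'E'
import numpy as np, cv2
from scipy.spatial.transform import Rotation as R
from workcell import ctrl
def ray(cam,uv):
    c=ctrl.camera_info(cam);K=np.array(c["camera_matrix"]);D=np.array(c["distortion"]);T=np.array(c["world_from_camera"])
    p=cv2.undistortPoints(np.array(uv,float).reshape(-1,1,2),K,D)[:,0]
    d=np.c_[p[:,0],-p[:,1],-np.ones(len(p))]@T[:3,:3].T
    return T[:3,3],d
def at(cam,uv,z):
    o,d=ray(cam,uv); return o+d*((z-o[2])/d[:,2])[:,None]
def proj(cam,P):
    c=ctrl.camera_info(cam);K=np.array(c["camera_matrix"]);D=np.array(c["distortion"]);T=np.array(c["world_from_camera"])
    q=(np.array(P,float).reshape(-1,3)-T[:3,3])@T[:3,:3]; q=q*[1,-1,-1]
    return cv2.projectPoints(q.reshape(-1,1,3),np.zeros(3),np.zeros(3),K,D)[0][:,0]
def save(cam,n,crop=None,s=1):
    im=ctrl.get_image(cam)
    if crop: im=im[crop[1]:crop[3],crop[0]:crop[2]]
    if s!=1: im=cv2.resize(im,None,fx=s,fy=s,interpolation=cv2.INTER_CUBIC)
    cv2.imwrite("pics/"+n,im[:,:,::-1]); return im
E
python3 - <<'E'
from h import *
np.set_printoptions(precision=1,suppress=True)
for c in("top","side"):
    save(c,c+"0.png",s=1.42); print(c,np.array(ctrl.camera_info(c)["world_from_camera"]))
    for n in("hook","stand","tray","ring","dock","terminal","stamps"):
        print(n,[(round(r["score"],2),np.round(r["rect"]).tolist()) for r in ctrl.look_for(c,n)[:2]])
o=ctrl.get_obs();print(o["t"],o["ee_pos"],o["orientation"],ctrl.hold_point_z,R.from_rotvec(o["orientation"]).as_matrix())
E
```

```text
top [[   0.     1.    -0.1  511.2]
 [  -1.     0.     0.    -0.6]
 [   0.     0.1    1.  1907.2]
 [   0.     0.     0.     1. ]]
hook [(0.63, [345.0, 227.0, 382.0, 261.0])]
stand [(0.83, [339.0, 232.0, 377.0, 270.0])]
tray [(0.61, [248.0, 157.0, 291.0, 208.0])]
ring [(0.94, [246.0, 158.0, 292.0, 210.0])]
dock [(0.88, [231.0, 193.0, 288.0, 259.0])]
terminal [(0.6, [255.0, 166.0, 281.0, 185.0])]
stamps [(0.64, [193.0, 204.0, 225.0, 228.0])]
side [[   0.9    0.3   -0.3  197.3]
 [  -0.5    0.6   -0.7 -861.8]
 [  -0.     0.7    0.7  950.1]
 [   0.     0.     0.     1. ]]
hook [(0.68, [276.0, 248.0, 328.0, 294.0])]
stand [(0.65, [265.0, 258.0, 323.0, 339.0])]
tray [(0.59, [288.0, 188.0, 344.0, 229.0])]
ring [(0.66, [288.0, 191.0, 342.0, 226.0]), (0.32, [294.0, 351.0, 383.0, 420.0])]
dock [(0.91, [227.0, 186.0, 313.0, 250.0]), (0.64, [308.0, 193.0, 335.0, 216.0])]
terminal [(0.73, [308.0, 192.0, 337.0, 214.0])]
stamps [(0.88, [237.0, 158.0, 277.0, 196.0])]
0.8 [267.2 565.  222.7] [0.7 3.1 0. ] 18.700000000000003 [[-0.9  0.4  0. ]
 [ 0.4  0.9  0. ]
 [ 0.   0.  -1. ]]
```

View images.

View pics/top0.png

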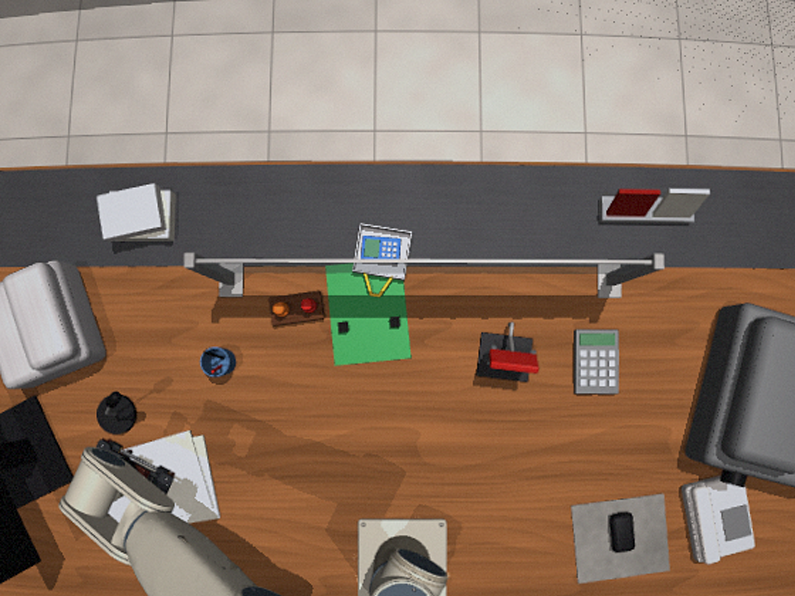

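View pics/side0.png

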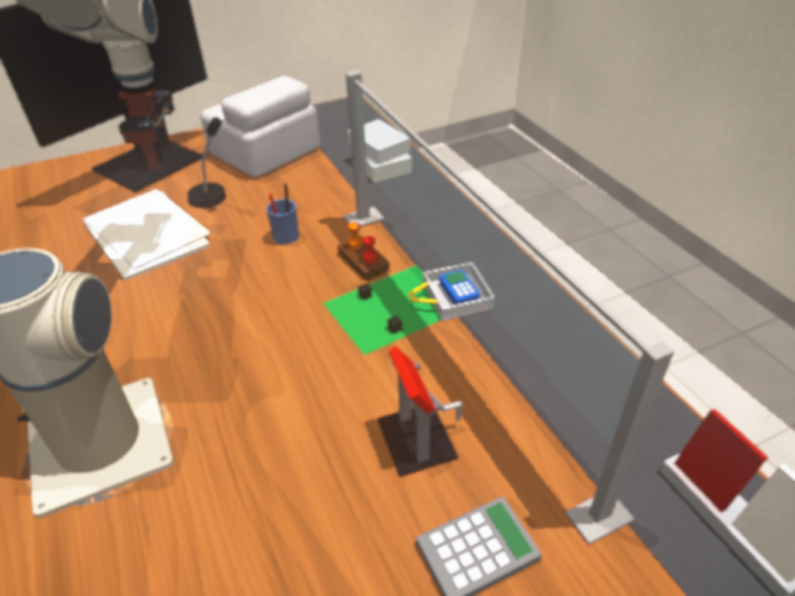

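The top view shows the tray (382,250) under the glass, turned, with its ring at (378,290). The stops are at (343,327) and (394,322), the red handle at (514,359) on the stand, and the calculator at (597,362). The side view agrees. I'll fit the models to colour masks in both views.

```bash
cat > fit.py <<'E'
from h import *
from scipy.optimize import minimize
def box(c,a,h): # centre, axes rows, half sizes
    s=np.array(np.meshgrid([-1,1],[-1,1],[-1,1])).reshape(3,-1).T
    return np.array(c)+(s*h)@np.array(a)
I=np.eye(3);S=4
ux=np.array([-.5,0,.866]);tx=np.array([.866,0,.5])
HOOK=[box([-88,0,166],[ux,[0,1,0],tx],[32,55,9])]
STOPS=[box([27.5,s*64,14],I,[12.5,12,14]) for s in(1,-1)]
def bar(p,q,r=4):
    p=np.r_[p,28.];q=np.r_[q,28.];d=(q-p)/np.linalg.norm(q-p);n=np.cross([0,0,1],d)
    return box((p+q)/2,[d,n,[0,0,1]],[np.linalg.norm(q-p)/2,r,r*.8])
V=[(42,34),(-9,10),(-9,-10),(42,-34)]
RING=[bar(np.array(V[i],float),np.array(V[i+1],float)) for i in range(3)]
WP=lambda P,x,y,a:P@R.from_euler('z',a).as_matrix().T+[x,y,0]
def mask(im,kind,rect,m=8):
    h=cv2.cvtColor(im,cv2.COLOR_RGB2HSV).astype(int);H,s,v=h[...,0],h[...,1],h[...,2]
    k={"red":((H<8)|(H>172))&(s>150)&(v>70),"yellow":(H>20)&(H<34)&(s>120)&(v>80),"black":(v<60)&(s<140)}[kind]
    o=np.zeros(k.shape,np.float32);l,t,r,b=[int(q) for q in rect];sl=np.s_[max(t-m,0):b+m,max(l-m,0):r+m];o[sl]=k[sl];return o
def render(cam,parts,p,shape=(420,560)):
    o=np.zeros((shape[0]*S,shape[1]*S),np.uint8)
    for P in parts:
        q=proj(cam,WP(P,*p))*S+S/2-.5
        cv2.fillConvexPoly(o,cv2.convexHull(np.round(q).astype(np.int32)),1)
    return cv2.resize(o.astype(np.float32),(shape[1],shape[0]),interpolation=cv2.INTER_AREA)
def fit(parts,masks,p0):
    def f(u):
        p=[u[0],u[1],u[2]/100];c=0
        for cam,M in masks.items():
            r=render(cam,parts,p);a=cv2.GaussianBlur(r,(0,0),1);b=cv2.GaussianBlur(M,(0,0),1)
            c+=((a-b)**2).sum()/max((b**2).sum(),1)
        return c
    best=None
    for da in(-20,0,20):
        u0=np.array([p0[0],p0[1],p0[2]*100+da])
        r=minimize(f,u0,method="Nelder-Mead",options=dict(initial_simplex=u0+np.array([[0,0,0],[12,0,0],[0,12,0],[0,0,15]]),xatol=.1,fatol=1e-4))
        if best is None or r.fun<best.fun: best=r
    return best.x*[1,1,.01],best.fun
E
python3 - <<'E'
from fit import *
np.set_printoptions(precision=3,suppress=True)
im={c:ctrl.get_image(c) for c in("top","side")}
J=[("hook",HOOK,"red",{"top":(345,227,382,261),"side":(276,242,310,294)}),
("ring",RING,"yellow",{"top":(246,180,292,212),"side":(284,191,320,226)}),
("dock",STOPS,"black",{"top":(234,218,286,240),"side":(245,195,290,240)})]
for n,parts,k,rc in J:
    M={c:mask(im[c],k,rc[c],4) for c in rc}
    ys,xs=np.nonzero(M["top"]);z={"hook":160,"ring":28,"dock":20}[n]
    g=at("top",[[xs.mean(),ys.mean()]],z)[0]
    off={"hook":88,"ring":-15,"dock":-27}[n]
    for cs in(("top","side"),("top",),("side",)):
        p,c=fit(parts,{q:M[q] for q in cs},[g[0]+off,g[1],0]);print(n,cs,p,round(c,3),[int(M[q].sum()) for q in cs])
# screen height check
for c in("top","side"): print([(round(r["score"],2),r["rect"]) for r in ctrl.look_for(c,"screen")[:1]])
E
```

```text
hook ('top', 'side') [ 587.072 -261.937   -0.116] 0.062 [469, 596]
hook ('top',) [ 585.703 -264.225   -0.139] 0.021 [469]
hook ('side',) [ 587.439 -262.684   -0.107] 0.034 [596]
ring ('top', 'side') [668.462  65.487  -0.171] 0.318 [76, 104]
ring ('top',) [667.471  66.342  -0.173] 0.06 [76]Traceback (most recent call last):
  File "<stdin>", line 13, in <module>
  File "fit.py", line 36, in fit
    r=minimize(f,u0,method="Nelder-Mead",options=dict(initial_simplex=u0+np.array([[0,0,0],[12,0,0],[0,12,0],[0,0,15]]),xatol=.1,fatol=1e-4))
    res = _minimize_neldermead(fun, x0, args, callback, bounds=bounds,
                               **options)
    fxr = func(xr)
    fx = function(np.copy(x), *(wrapper_args + args))
  File "fit.py", line 30, in f
    r=render(cam,parts,p);a=cv2.GaussianBlur(r,(0,0),1);b=cv2.GaussianBlur(M,(0,0),1)
  File "fit.py", line 23, in render
    q=proj(cam,WP(P,*p))*S+S/2-.5
      ~~~~^^^^^^^^^^^^^^
  File "h.py", line 12, in proj
    c=ctrl.camera_info(cam);K=np.array(c["camera_matrix"]);D=np.array(c["distortion"]);T=np.array(c["world_from_camera"])
ValueError: time passes only in moves, steps and waits
```

```bash
sed -i 's/^from workcell import ctrl/from workcell import ctrl\nimport functools\nci=functools.lru_cache(None)(lambda c: ctrl.camera_info(c))/; s/c=ctrl.camera_info(cam)/c=ci(cam)/' h.py
python3 - <<'E'
from fit import *
np.set_printoptions(precision=3,suppress=True)
im={c:ctrl.get_image(c) for c in("top","side")}
print(ctrl.get_obs()["t"])
J=[("ring",RING,"yellow",{"top":(246,180,292,212),"side":(284,191,320,226)}),
("dock",STOPS,"black",{"top":(234,218,286,240),"side":(245,195,290,240)})]
for n,parts,k,rc in J:
    M={c:mask(im[c],k,rc[c],4) for c in rc}
    ys,xs=np.nonzero(M["top"]);z={"hook":160,"ring":28,"dock":20}[n]
    g=at("top",[[xs.mean(),ys.mean()]],z)[0]
    off={"hook":88,"ring":-15,"dock":-27}[n]
    for cs in(("top","side"),("top",),("side",)):
        p,c=fit(parts,{q:M[q] for q in cs},[g[0]+off,g[1],0]);print(n,cs,p,round(c,3),[int(M[q].sum()) for q in cs])
# glass lower/upper edge: overlay for plane estimate
for y in(-480,0,480): print(y,[ (x,np.round(proj("top",[[x,y,378]])[0]*1.42).tolist()) for x in(680,700,720)])
# tray prediction
o=ctrl.get_obs();print(R.from_rotvec(o["orientation"]).as_matrix())
E
```

```text
1.0
ring ('top', 'side') [668.097  65.38   -0.151] 0.317 [76, 104]
ring ('top',) [667.516  66.081  -0.167] 0.055 [76]
ring ('side',) [669.824  63.599  -0.151] 0.193 [104]
dock ('top', 'side') [561.09   79.634   0.083] 3.7 [89, 54]
dock ('top',) [559.931  79.972   0.111] 0.06 [89]
dock ('side',) [558.64   70.856   0.069] 3.553 [54]
-480 [(680, [638.0, 271.0]), (700, [638.0, 261.0]), (720, [637.0, 252.0])]
0 [(680, [402.0, 270.0]), (700, [402.0, 260.0]), (720, [402.0, 250.0])]
480 [(680, [166.0, 270.0]), (700, [166.0, 261.0]), (720, [166.0, 251.0])]
[[-0.904  0.428 -0.   ]
 [ 0.428  0.904  0.   ]
 [ 0.     0.    -1.   ]]
```

```bash
cat > rel.py <<'E'
from h import *
np.set_printoptions(precision=3,suppress=True)
GZ=ctrl.hold_point_z+5   # TCP this far beyond handle centre along the fingers
def toolR(yaw): return R.from_euler('z',yaw)*R.from_matrix(np.array([[0,1,0],[.866025,0,.5],[.5,0,-.866025]]).T)
def tcp(tip,yaw,back=0):   # tip pose of hook -> TCP
    Rz=R.from_euler('z',yaw); return np.array(tip)+Rz.apply([-88,0,146])+toolR(yaw).apply([0,0,GZ-back])
def cur():
    o=ctrl.get_obs(); return np.array(o["ee_pos"]),R.from_rotvec(o["orientation"]),o
def rel(pos,yaw,rot=None):
    p,r,o=cur(); T=rot or toolR(yaw)
    return r.inv().apply(np.array(pos)-p).round(1).tolist(),(r.inv()*T).as_rotvec().round(3).tolist()
def tip():  # assumed tip from measured pose
    p,r,o=cur(); yaw=(r*toolR(0).inv()).as_euler('ZYX')[0]
    return p-toolR(yaw).apply([0,0,GZ])-R.from_euler('z',yaw).apply([-88,0,146]),yaw
E
python3 - <<'E'
from rel import *
H=[587,-262.5,20];Y=-.112
print("tcp grasp",tcp(H,Y),"pre",tcp(H,Y,120))
print(rel([300,400,330],Y)); print(rel([430,0,360],Y)); print(rel(tcp(H,Y,120),Y))
E
```

```text
tcp grasp [ 511.327 -253.989  145.475] pre [ 451.703 -247.283  249.398]
([-100.2, -135.1, -107.3], [-0.454, -0.325, 1.211])
([-388.8, -441.1, -137.3], [-0.454, -0.325, 1.211])
([-514.1, -655.4, -26.7], [-0.454, -0.325, 1.211])
```

```bash
python3 -m creep '[{"translation":[-35,-40,-40],"angular":[-0.05,-0.03,0.13],"jaw":0.65},{"translation":[-65,-80,-80],"angular":[-0.1,-0.07,0.27],"jaw":0.65},{"translation":[-100,-120,-107],"angular":[-0.15,-0.11,0.4],"jaw":0.65},{"translation":[-140,-165,-115],"angular":[-0.2,-0.15,0.54],"jaw":0.65},{"translation":[-180,-210,-120],"angular":[-0.25,-0.18,0.67],"jaw":0.65},{"translation":[-220,-255,-125],"angular":[-0.3,-0.22,0.8],"jaw":0.65},{"translation":[-260,-300,-130],"angular":[-0.35,-0.25,0.94],"jaw":0.65},{"translation":[-300,-345,-135],"angular":[-0.4,-0.29,1.07],"jaw":0.65}]'
python3 - <<'E'
from rel import *
H=[587,-262.5,20];Y=-.112
print(cur()[0],ctrl.get_obs()["qpos"],rel(tcp(H,Y,120),Y))
E
```

```text
t: 2.0
ee_pos: [391.0, 123.1, 358.3]
orientation: [1.914, 1.98, 0.44]
ft_force: [-0.2, -0.1, -1.0]
width: 57.5
grasp_force: 0.0
[390.952 123.121 358.337] [ 0.436 -0.285  2.159 -0.281  0.861  0.542] ([-367.7, -9.9, 132.2], [-0.049, -0.034, 0.138])
```

```bash
python3 -m creep '[{"translation":[-50,-1,15],"angular":[-0.02,-0.015,0.06],"jaw":0.65},{"translation":[-102,-3,32],"angular":[-0.049,-0.034,0.138],"jaw":0.65},{"translation":[-155,-4,50],"angular":[-0.049,-0.034,0.138],"jaw":0.65},{"translation":[-208,-6,70],"angular":[-0.049,-0.034,0.138],"jaw":0.65},{"translation":[-260,-7,90],"angular":[-0.049,-0.034,0.138],"jaw":0.65},{"translation":[-312,-8.5,110],"angular":[-0.049,-0.034,0.138],"jaw":0.65},{"translation":[-352,-9.5,125],"angular":[-0.049,-0.034,0.138],"jaw":0.65},{"translation":[-367.7,-9.9,132.2],"angular":[-0.049,-0.034,0.138],"jaw":0.65}]'
python3 - <<'E'
from rel import *
H=[587,-262.5,20];Y=-.112
print(cur()[0],ctrl.get_obs()["qpos"],rel(tcp(H,Y,120),Y),rel(tcp(H,Y),Y))
save("side","side1.png",(180,160,420,340),3)
E
```

```text
t: 3.0
ee_pos: [452.5, -248.4, 248.2]
orientation: [2.022, 1.808, 0.48]
ft_force: [0.1, -0.1, -0.4]
width: 57.3
grasp_force: 0.0
[ 452.547 -248.372  248.229] [-0.688  0.073  2.154  0.557  0.536 -1.006] ([1.0, -0.3, -1.5], [-0.003, 0.001, 0.001]) ([1.1, 0.2, 118.5], [-0.003, 0.001, 0.001])
```

View pics/side1.png

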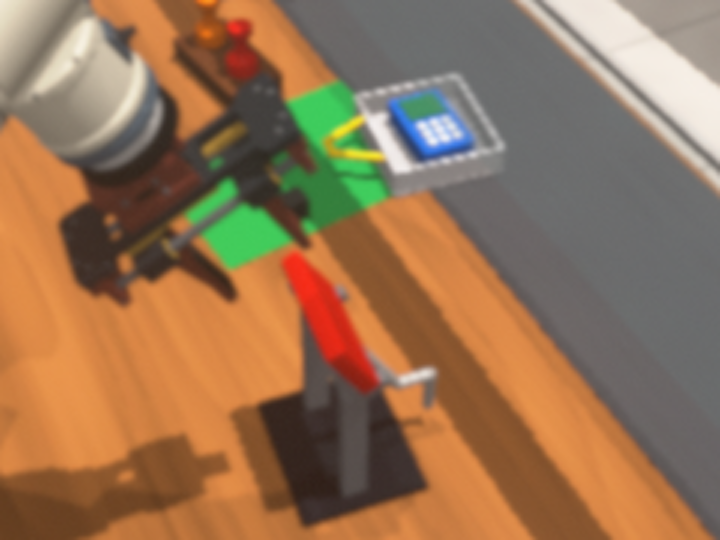

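The open fingers straddle the handle line, with tips at (300,235) and (230,295) and the handle top at (290,260). Going in along the shaft now.

```bash
python3 -m creep '[{"translation":[0.5,0,20],"angular":[0,0,0],"jaw":0.65},{"translation":[1,0,45],"angular":[0,0,0],"jaw":0.65},{"translation":[1,0,70],"angular":[0,0,0],"jaw":0.65},{"translation":[1,0,90],"angular":[0,0,0],"jaw":0.65},{"translation":[1,0,108],"angular":[0,0,0],"jaw":0.65},{"translation":[1,0,119],"angular":[0,0,0],"jaw":0.65},{"translation":[1,0,119],"angular":[0,0,0],"jaw":0.65},{"translation":[1,0,119],"angular":[0,0,0],"jaw":0.65}]'
python3 - <<'E'
from rel import *
H=[587,-262.5,20];Y=-.112
print(ctrl.get_obs()["moment"],rel(tcp(H,Y),Y))
save("side","side2.png",(180,160,420,340),3)
save("top","top2.png",(310,190,430,280),6)
E
```

```text
t: 4.05
ee_pos: [511.6, -250.7, 146.3]
orientation: [2.018, 1.812, 0.481]
ft_force: [-0.0, -0.3, 0.4]
width: 57.2
grasp_force: 0.0
[-0.019  0.341 -0.059] ([-3.3, -0.3, 0.8], [-0.002, -0.001, 0.004])
```

View pics/side2.png

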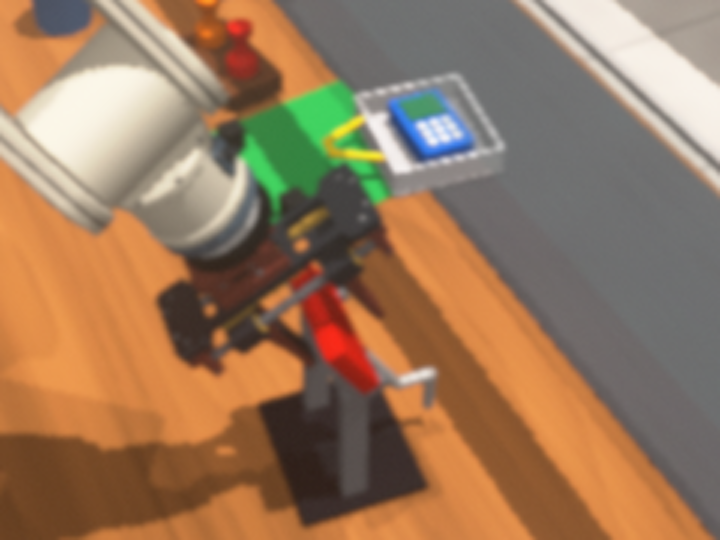

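Both fingers straddle the red handle mid-width, at (300,330) and (365,290). Closing.

```bash
python3 -m creep '[{"translation":[-2,0,0],"angular":[0,0,0],"jaw":0.4},{"translation":[-2,0,0],"angular":[0,0,0],"jaw":0.25},{"translation":[-2,0,0],"angular":[0,0,0],"jaw":0},{"translation":[-2,0,0],"angular":[0,0,0],"jaw":0},{"translation":[-2,0,0],"angular":[0,0,0],"jaw":0},{"translation":[-2,0,0],"angular":[0,0,0],"jaw":0},{"translation":[-2,0,0],"angular":[0,0,0],"jaw":0},{"translation":[-2,0,0],"angular":[0,0,0],"jaw":0}]'
python3 - <<'E'
from rel import *
H=[587,-262.5,20];Y=-.112
p,r,o=cur();print(o["moment"],o["t"],tip(),rel(tcp(H,Y),Y), r.inv().apply([0,0,70]))
E
```

```text
t: 5.15
ee_pos: [511.8, -253.3, 146.1]
orientation: [2.019, 1.811, 0.481]
ft_force: [4.4, 0.4, 1.3]
width: 18.2
grasp_force: 29.9
[ 0.093 -0.538 -0.195] 5.15 (array([ 587.496, -261.624,   20.621]), np.float64(-0.10888177341528535)) ([-0.7, -0.7, 0.3], [-0.002, -0.0, 0.004]) [ -0.119  34.874 -60.694]
```

```bash
python3 -m creep '[{"translation":[0,4,-7],"angular":[0,0,0],"jaw":0},{"translation":[0,9,-15.6],"angular":[0,0,0],"jaw":0},{"translation":[0,15,-26],"angular":[0,0,0],"jaw":0},{"translation":[0,21,-36.4],"angular":[0,0,0],"jaw":0},{"translation":[0,27,-46.8],"angular":[0,0,0],"jaw":0},{"translation":[0,31,-53.7],"angular":[0,0,0],"jaw":0},{"translation":[0,35,-60.7],"angular":[0,0,0],"jaw":0},{"translation":[0,35,-60.7],"angular":[0,0,0],"jaw":0}]'
python3 - <<'E'
from fit import *
from rel import *
p,r,o=cur();print(o["ft_force"],o["moment"],tip(),o["width"])
# tip target waypoints, yaw 0: A high over mat, B low before ring
print("A",rel(tcp([560,-60,90],-.05),-.05)); print("B",rel(tcp([620,65,60],-.05),-.05))
# stops & mat, hook check in one go
im={c:ctrl.get_image(c) for c in("top","side")}
M=mask(im["top"],"black",(234,218,286,240),4)
n,l,st,ce=cv2.connectedComponentsWithStats((M>0).astype(np.uint8));print(st[1:],ce[1:])
print(fit(STOPS,{"top":M},[560,80,.08]))
h=cv2.cvtColor(im["top"],cv2.COLOR_RGB2HSV).astype(int);g=((h[...,0]>50)&(h[...,0]<75)&(h[...,1]>120)).astype(np.uint8)
c=max(cv2.findContours(g,0,2)[0],key=cv2.contourArea);b=cv2.approxPolyDP(c,4,True)[:,0];print(at("top",b,0)[:,:2],b.tolist())
cv2.imwrite("pics/mat.png",cv2.resize(im["top"][150:270,210:400,::-1],None,fx=4,fy=4,interpolation=cv2.INTER_CUBIC))
E
```

```text
t: 6.15
ee_pos: [511.5, -253.0, 216.2]
orientation: [2.018, 1.812, 0.481]
ft_force: [-0.5, -0.5, -3.0]
width: 18.1
grasp_force: 29.9
[-0.531 -0.549 -3.004] [ 0.002  0.457 -0.077] (array([ 587.24 , -261.258,   90.682]), np.float64(-0.1082351163409013)) 18.07499229288425
A ([192.7, -42.4, -23.9], [-0.003, 0.031, -0.05])
B ([323.5, -17.2, 24.8], [-0.003, 0.031, -0.05])
[[275 223   7   8  45]
 [238 227   7   7  44]] [[277.533 226.222]
 [241.205 229.932]]
(array([559.884,  79.957,   0.1  ]), np.float64(0.058987218886613846))
[[733.488 188.45 ]
 [489.589 165.34 ]
 [507.612 -17.447]
 [694.549   0.43 ]
 [698.059  25.184]
 [651.922  56.823]
 [655.426  78.024]
 [737.083 128.08 ]] [[230, 187], [236, 256], [288, 251], [283, 198], [276, 197], [267, 210], [261, 209], [247, 186]]
```

View pics/mat.png

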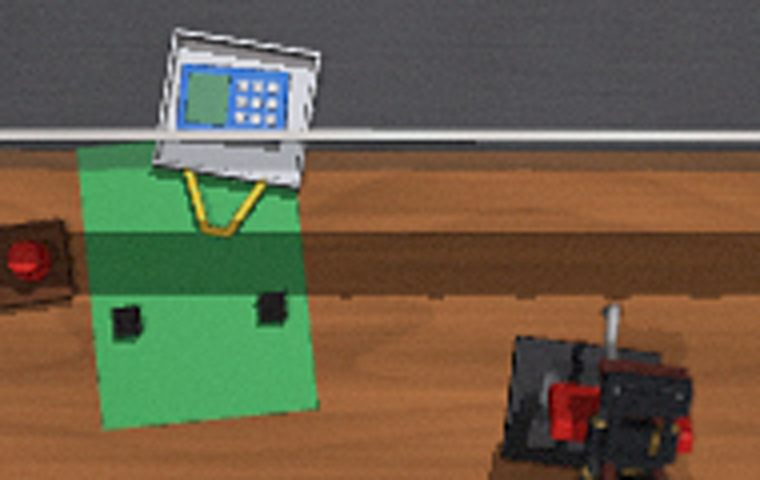

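```bash
python3 -m creep '[{"translation":[0,17,10],"angular":[0,0,0],"jaw":0},{"translation":[3,35,20],"angular":[0,0,0],"jaw":0},{"translation":[40,30,17],"angular":[0,0.005,-0.01],"jaw":0},{"translation":[85,15,10],"angular":[0,0.01,-0.02],"jaw":0},{"translation":[135,0,5],"angular":[0,0.016,-0.03],"jaw":0},{"translation":[185,-10,5],"angular":[0,0.02,-0.04],"jaw":0},{"translation":[225,-15,8],"angular":[-0.003,0.03,-0.05],"jaw":0},{"translation":[245,-17,10],"angular":[-0.003,0.031,-0.05],"jaw":0}]'
python3 - <<'E'
from rel import *
p,r,o=cur();print(o["moment"],tip(),o["width"],at("top",[[363,228]],140))
print("B",rel(tcp([625,65,60],-.05),-.05)); print("C",rel(tcp([684,63,50],-.05),-.05))
save("top","top3.png",(210,150,350,255),5)
t,y=tip();print((proj("top",[t,t+[0,0,50]])-[210,150])*5)
E
```

```text
t: 7.25
ee_pos: [527.5, -6.4, 197.6]
orientation: [1.969, 1.877, 0.502]
ft_force: [0.9, -0.6, -1.9]
width: 17.8
grasp_force: 29.9
[-0.029  0.465 -0.046] (array([603.604, -10.012,  72.082]), np.float64(-0.04750822227251143)) 17.801796177689088 [[ 582.996 -261.909  140.   ]]
B ([76.1, 9.4, 19.4], [-0.001, -0.002, 0.002])
C ([76.9, 55.6, 57.5], [-0.001, -0.002, 0.002])
[[379.015 363.181]
 [379.377 359.362]]
```

View pics/top3.png

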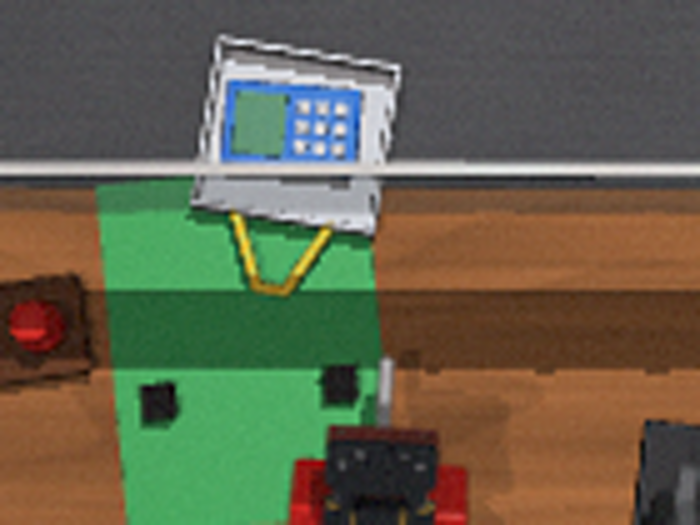

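The claw shows at (387,361), where I predicted (379,360), so the hook sits about 4 mm towards −y of my model. The ring is at (232–330, 215–290). I'll correct for that and go in under the glass.

```bash
python3 -m creep '[{"translation":[25,3,6],"angular":[0,0,0],"jaw":0},{"translation":[55,7,14],"angular":[0,0,0],"jaw":0},{"translation":[80,10,20],"angular":[0,0,0],"jaw":0},{"translation":[81,22,30],"angular":[0,0,0],"jaw":0},{"translation":[81,36,42],"angular":[0,0,0],"jaw":0},{"translation":[81,48,51],"angular":[0,0,0],"jaw":0},{"translation":[81,55,57],"angular":[0,0,0],"jaw":0},{"translation":[81,55,57],"angular":[0,0,0],"jaw":0}]'
python3 - <<'E'
from rel import *
p,r,o=cur();print(o["moment"],tip(),o["width"])
a=save("top","x.png",(235,170,305,225),6);b=save("side","y.png",(260,170,350,240),5)
t,y=tip();t=t+[0,-4,0];print((proj("top",[t,t+[0,0,50]])-[235,170])*6,(proj("side",[t,t+[0,0,50]])-[260,170])*5)
h=max(len(a),len(b));pad=lambda q:np.pad(q,((0,h-len(q)),(0,0),(0,0)))
c=np.hstack([pad(a),pad(b)]);k=800/c.shape[1];print(k,a.shape);cv2.imwrite("pics/c4.png",cv2.resize(c,None,fx=min(k,1),fy=min(k,1))[:,:,::-1])
E
```

```text
t: 8.3
ee_pos: [608.9, 68.1, 176.3]
orientation: [1.971, 1.873, 0.502]
ft_force: [-0.8, 0.0, -0.9]
width: 17.8
grasp_force: 30.0
[ 0.064  0.385 -0.031] (array([684.947,  64.262,  50.85 ]), np.float64(-0.050715485686724404)) 17.792875120218458
[[183.092 177.727]
 [180.177 169.418]] [[183.579 158.381]
 [183.938  95.772]]
0.9195402298850575 (330, 420, 3)
```

View pics/c4.png

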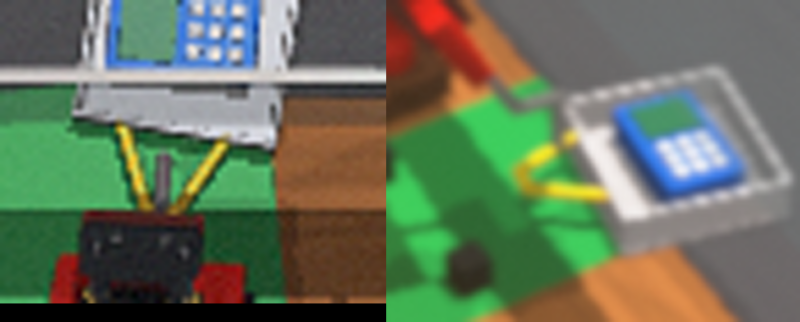

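The top view has the claw at (163,155), inside the ring's V between the yellow bars at (130,150) and (205,160). It clears both bars and the tray wall. Lowering slowly and watching the force.

```bash
python3 -m creep '[{"translation":[0.5,-2.5,4.3],"angular":[0,0,0],"jaw":0},{"translation":[1,-5,8.7],"angular":[0,0,0],"jaw":0},{"translation":[1,-8,14],"angular":[0,0,0],"jaw":0},{"translation":[1,-11,19],"angular":[0,0,0],"jaw":0},{"translation":[1,-14,24],"angular":[0,0,0],"jaw":0},{"translation":[1,-17,29.5],"angular":[0,0,0],"jaw":0},{"translation":[1,-19.5,34],"angular":[0,0,0],"jaw":0},{"translation":[1,-19.5,34],"angular":[0,0,0],"jaw":0}]'
python3 - <<'E'
from rel import *
p,r,o=cur();print(o["moment"],tip(),o["width"])
save("side","y5.png",(250,165,350,240),8)
t,y=tip();t=t+[-2,-4,0];print((proj("side",[t,t+[0,0,50]])-[250,165])*8)
E
```

```text
t: 9.4
ee_pos: [608.3, 69.7, 136.8]
orientation: [1.97, 1.874, 0.502]
ft_force: [0.3, 0.5, -2.5]
width: 17.9
grasp_force: 30.0
[-0.04   0.392 -0.004] (array([684.346,  65.931,  11.281]), np.float64(-0.04959256832024407)) 17.851694964022208
[[368.389 367.462]
 [368.82  271.022]]
```

View pics/y5.png

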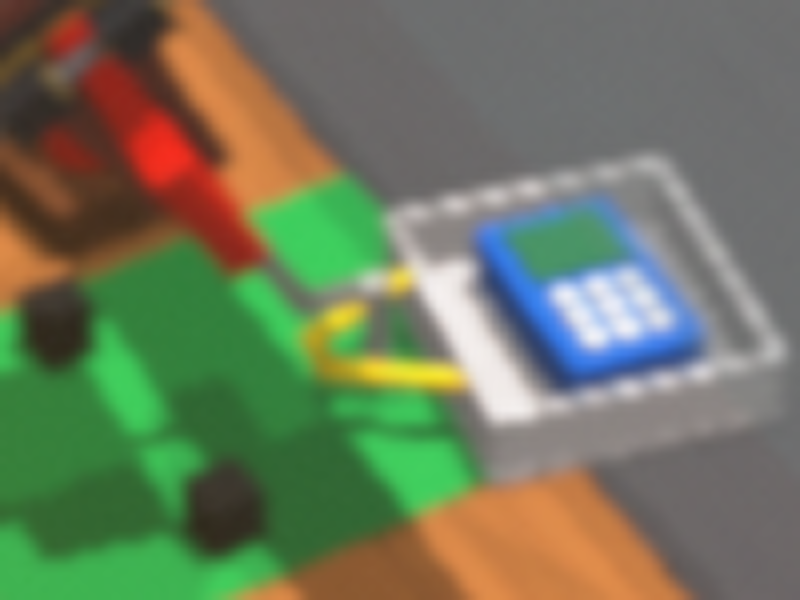

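The level rod crosses the far yellow bar at (370,285) and the claw hangs inside the ring at (380,320). The force is normal, so it's engaged. I'll pull gently, swinging a little to +y so the tray turns towards square.

```bash
python3 -m creep '[{"translation":[1,-3.5,-2],"angular":[0,0,0],"jaw":0},{"translation":[2,-8,-4.6],"angular":[0,0,0],"jaw":0},{"translation":[4,-12,-7],"angular":[0,0,0],"jaw":0},{"translation":[7,-16,-9.2],"angular":[0,0,0],"jaw":0},{"translation":[10,-20,-11.5],"angular":[0,0,0],"jaw":0},{"translation":[13,-24,-13.9],"angular":[0,0,0],"jaw":0},{"translation":[16,-28,-16.2],"angular":[0,0,0],"jaw":0},{"translation":[19,-32,-18.5],"angular":[0,0,0],"jaw":0}]'
python3 - <<'E'
from fit import *
from rel import *
p,r,o=cur();print(o["moment"],tip(),o["width"],r.as_rotvec())
im=ctrl.get_image("side");
for s in("top","side"): print(ctrl.look_for(s,"tray")[:1],ctrl.look_for(s,"terminal")[:1])
E
```

```text
t: 10.45
ee_pos: [572.6, 90.9, 137.6]
orientation: [1.969, 1.874, 0.503]
ft_force: [2.9, -1.7, -2.1]
width: 17.9
grasp_force: 30.0
[-0.362 -0.356 -0.172] (array([648.632,  87.088,  12.111]), np.float64(-0.04959271254093614)) 17.943483948809476 [1.969 1.874 0.503]
[{'rect': [248.6, 158.9, 290.6, 198.3], 'score': 0.58}] [{'rect': [253.0, 163.9, 279.2, 185.0], 'score': 0.72}]
[{'rect': [282.6, 188.7, 340.3, 225.9], 'score': 0.95}] [{'rect': [302.4, 190.6, 330.1, 214.9], 'score': 0.77}]
```

```bash
python3 -m creep '[{"translation":[2,-4,-2.3],"angular":[0,0,0],"jaw":0},{"translation":[4,-8.5,-4.9],"angular":[0,0,0],"jaw":0},{"translation":[6,-13,-7.5],"angular":[0,0,0],"jaw":0},{"translation":[8,-17.5,-10.1],"angular":[0,0,0],"jaw":0},{"translation":[9,-22,-12.7],"angular":[0,0,0],"jaw":0},{"translation":[9,-26.5,-15.3],"angular":[0,0,0],"jaw":0},{"translation":[9,-31,-17.9],"angular":[0,0,0],"jaw":0},{"translation":[9,-35,-20.2],"angular":[0,0,0],"jaw":0}]'
python3 - <<'E'
from fit import *
from rel import *
p,r,o=cur();print(o["moment"],tip(),o["width"])
im=ctrl.get_image("top")
M=mask(im,"yellow",(240,180,290,240),0);M[:, :]=M
t,_=tip();print("ring",fit(RING,{"top":M},[t[0]-2,t[1]-4,-.2]),M.sum())
E
```

```text
t: 11.7
ee_pos: [532.5, 101.6, 137.5]
orientation: [1.969, 1.874, 0.503]
ft_force: [3.4, -1.6, -0.9]
width: 17.7
grasp_force: 30.0
[-0.255 -0.651 -0.148] (array([608.507,  97.835,  11.998]), np.float64(-0.049630452045549056)) 17.71818251256114
ring (array([606.945,  92.568,  -0.228]), np.float64(0.16530197858810425)) 72.0
```

```bash
python3 -m creep '[{"translation":[-2,-3.6,-2.1],"angular":[0,0,0],"jaw":0},{"translation":[-4,-7.2,-4.2],"angular":[0,0,0],"jaw":0},{"translation":[-6,-10.8,-6.2],"angular":[0,0,0],"jaw":0},{"translation":[-8,-14.4,-8.3],"angular":[0,0,0],"jaw":0},{"translation":[-10,-18,-10.4],"angular":[0,0,0],"jaw":0},{"translation":[-12,-21.7,-12.5],"angular":[0,0,0],"jaw":0},{"translation":[-13.5,-25.3,-14.6],"angular":[0,0,0],"jaw":0},{"translation":[-14,-29,-16.7],"angular":[0,0,0],"jaw":0}]'
python3 - <<'E'
from fit import *
from rel import *
p,r,o=cur();print(o["moment"],tip(),o["width"])
im=ctrl.get_image("top")
M=mask(im,"yellow",(240,180,290,250),0)
t,_=tip();print("ring",fit(RING,{"top":M},[t[0]-2,t[1]-5,-.1]),M.sum())
E
```

```text
t: 12.75
ee_pos: [498.4, 89.1, 137.4]
orientation: [1.97, 1.874, 0.503]
ft_force: [4.7, 0.8, -0.6]
width: 17.9
grasp_force: 30.0
[-0.162 -1.013 -0.007] (array([574.443,  85.346,  11.941]), np.float64(-0.04980968433012322)) 17.932620602916895
ring (array([573.762,  80.329,  -0.057]), np.float64(0.15369033813476562)) 72.0
```

```bash
python3 -m creep '[{"translation":[-0.2,-1,-0.6],"angular":[0,0,0],"jaw":0},{"translation":[-0.3,-2,-1.2],"angular":[0,0,0],"jaw":0},{"translation":[-0.4,-3,-1.7],"angular":[0,0,0],"jaw":0},{"translation":[-0.6,-4,-2.3],"angular":[0,0,0],"jaw":0},{"translation":[-0.8,-5,-2.9],"angular":[0,0,0],"jaw":0},{"translation":[-0.9,-6,-3.5],"angular":[0,0,0],"jaw":0},{"translation":[-1,-7,-4],"angular":[0,0,0],"jaw":0},{"translation":[-1,-8,-4.6],"angular":[0,0,0],"jaw":0}]'
python3 - <<'E'
from fit import *
from rel import *
p,r,o=cur();print(o["moment"],tip(),o["width"])
im=ctrl.get_image("top")
M=mask(im,"yellow",(240,180,290,250),0)
t,_=tip();print("ring",fit(RING,{"top":M},[t[0]-2,t[1]-5,-.1]),M.sum())
E
```

```text
t: 13.8
ee_pos: [489.7, 87.9, 137.4]
orientation: [1.97, 1.872, 0.501]
ft_force: [7.3, -3.2, -3.1]
width: 17.9
grasp_force: 30.0
[-0.998 -1.448 -0.476] (array([565.762,  83.983,  11.943]), np.float64(-0.05121573080438771)) 17.94696289641279
ring (array([565.686,  78.038,  -0.004]), np.float64(0.1568257212638855)) 71.0
```

```bash
python3 -m creep '[{"translation":[0.3,-0.6,-0.3],"angular":[0,0,0],"jaw":0},{"translation":[0.6,-1.2,-0.7],"angular":[0,0,0],"jaw":0},{"translation":[0.9,-1.8,-1],"angular":[0,0,0],"jaw":0},{"translation":[1.1,-2.4,-1.4],"angular":[0,0,0],"jaw":0},{"translation":[1.2,-3,-1.7],"angular":[0,0,0],"jaw":0},{"translation":[1.2,-3.5,-2],"angular":[0,0,0],"jaw":0},{"translation":[1.2,-3.5,-2],"angular":[0,0,0],"jaw":0},{"translation":[1.2,-3.5,-2],"angular":[0,0,0],"jaw":0}]'
python3 - <<'E'
from fit import *
from rel import *
p,r,o=cur();print(o["moment"],tip(),o["width"])
im=ctrl.get_image("top")
M=mask(im,"yellow",(240,180,290,250),0)
t,_=tip();print("ring",fit(RING,{"top":M},[t[0]-2,t[1]-5,-.1]),M.sum())
E
```

```text
t: 14.85
ee_pos: [485.8, 89.2, 137.4]
orientation: [1.97, 1.872, 0.5]
ft_force: [8.0, -3.3, -3.9]
width: 17.9
grasp_force: 30.0
[-1.007 -1.447 -0.473] (array([561.818,  85.329,  11.895]), np.float64(-0.05122131947900578)) 17.93464260663137
ring (array([561.554,  74.555,   0.083]), np.float64(0.12444400042295456)) 77.0
```

```bash
python3 -m creep '[{"translation":[0.1,-0.4,-0.2],"angular":[0,0,0],"jaw":0},{"translation":[0.2,-0.7,-0.4],"angular":[0,0,0],"jaw":0},{"translation":[0.3,-1,-0.6],"angular":[0,0,0],"jaw":0},{"translation":[0.4,-1.3,-0.8],"angular":[0,0,0],"jaw":0},{"translation":[0.5,-1.6,-0.9],"angular":[0,0,0],"jaw":0},{"translation":[0.5,-1.8,-1],"angular":[0,0,0],"jaw":0},{"translation":[0.5,-1.8,-1],"angular":[0,0,0],"jaw":0},{"translation":[0.5,-1.8,-1],"angular":[0,0,0],"jaw":0}]'
python3 - <<'E'
from fit import *
from rel import *
p,r,o=cur();print(o["moment"],tip(),o["width"])
im=ctrl.get_image("top")
M=mask(im,"yellow",(240,180,290,250),0)
t,_=tip();print("ring",fit(RING,{"top":M},[t[0]-2,t[1]-5,0.1]),M.sum())
cv2.imwrite("pics/t8.png",cv2.resize(im[165:260,220:310,::-1],None,fx=6,fy=6,interpolation=cv2.INTER_CUBIC))
E
```

```text
t: 15.9
ee_pos: [484.4, 90.0, 137.6]
orientation: [1.969, 1.872, 0.501]
ft_force: [10.7, -3.8, -5.7]
width: 17.9
grasp_force: 30.0
[-0.998 -1.817 -0.495] (array([560.402,  86.123,  12.093]), np.float64(-0.050999773616152336)) 17.928532747635934
ring (array([560.915,  72.962,   0.116]), np.float64(0.13546766340732574)) 76.0
```

View pics/t8.png

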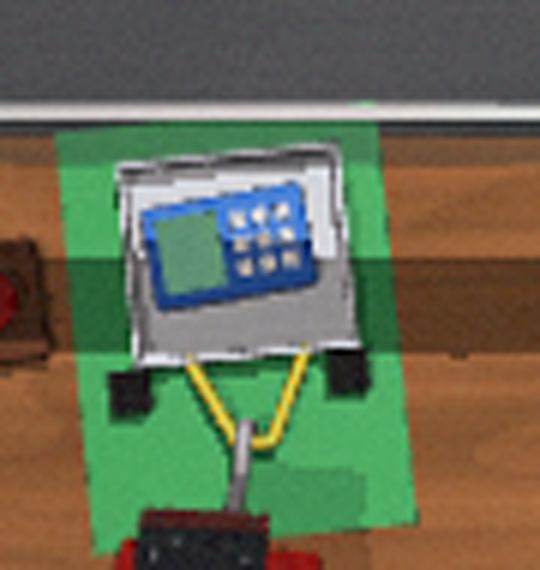

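The tray sits square on both stops (wall corners at (140,355) and (355,345), stops at (130,392) and (348,372)), with the terminal in it. It lies about 5 mm too far towards −y, though, and the claw is in the ring's left corner. I have time to ease the pull, nudge it to +y, and re-square.

```bash
python3 -m creep '[{"translation":[0.5,0.9,0.5],"angular":[0,0,0],"jaw":0},{"translation":[1.5,1.7,1],"angular":[0,0,0],"jaw":0},{"translation":[3.5,1.7,1],"angular":[0,0,0],"jaw":0},{"translation":[5.5,1.7,1],"angular":[0,0,0],"jaw":0},{"translation":[7.5,1.7,1],"angular":[0,0,0],"jaw":0},{"translation":[9,1.7,1],"angular":[0,0,0],"jaw":0},{"translation":[10,1.7,1],"angular":[0,0,0],"jaw":0},{"translation":[10,1.7,1],"angular":[0,0,0],"jaw":0}]'
python3 - <<'E'
from fit import *
from rel import *
p,r,o=cur();print(o["moment"],tip(),o["width"])
im=ctrl.get_image("top")
M=mask(im,"yellow",(240,180,290,250),0)
t,_=tip();print("ring",fit(RING,{"top":M},[t[0]-2,t[1]-5,0.1]),M.sum())
E
```

```text
t: 16.95
ee_pos: [485.5, 99.8, 136.8]
orientation: [1.97, 1.873, 0.499]
ft_force: [6.8, -3.9, -5.3]
width: 18.2
grasp_force: 30.0
[-1.088 -0.953 -0.549] (array([561.546,  95.956,  11.364]), np.float64(-0.05082140513266347)) 18.22085827307379
ring (array([560.037,  73.715,   0.081]), np.float64(0.15683506429195404)) 76.0
```

```bash
cat > claw.py <<'E'
from fit import *
from rel import *
def claw(im=None):
    im=ctrl.get_image("top") if im is None else im
    t,y=tip()
    q=proj("top",[t+[-5,-4,50]])[0].astype(int)
    h=cv2.cvtColor(im,cv2.COLOR_RGB2HSV).astype(int)
    m=np.zeros(h.shape[:2],bool);sl=np.s_[q[1]-8:q[1]+8,q[0]-9:q[0]+10];m[sl]=((h[...,1]<90)&(h[...,2]>70))[sl]
    ys,xs=np.nonzero(m);W=at("top",np.c_[xs,ys],t[2]+48)[:,:2]
    return W[np.argsort(-W[:,0])],t,y,im[sl]
if __name__=="__main__":
    W,t,y,c=claw();print(t,y);print(W.round(0).tolist())
E
python3 claw.py
```

```text
[561.548  95.945  11.372] -0.050820324516322596
[[562.0, 75.0], [562.0, 79.0], [562.0, 82.0], [559.0, 79.0], [559.0, 82.0], [555.0, 75.0], [555.0, 79.0], [555.0, 82.0], [555.0, 85.0], [552.0, 79.0], [552.0, 82.0], [552.0, 85.0], [548.0, 79.0], [548.0, 82.0], [548.0, 85.0], [545.0, 79.0], [545.0, 82.0], [545.0, 85.0], [542.0, 79.0], [542.0, 82.0], [542.0, 85.0], [538.0, 79.0], [538.0, 82.0], [538.0, 85.0], [535.0, 79.0], [535.0, 82.0], [535.0, 85.0]]
```

The claw is at y≈81 where my model says 91, so the hook swung a little sideways in the hand instead of moving the tray. From the picture, the tray overhangs the stops by 32 px on one side and 15 px on the other. That is only about 5 mm of lateral offset, and it's seated on both stops. I'll take the side load off, centre the claw in the ring and give the final squaring pull.

```bash
python3 -m creep '[{"translation":[-2,0.5,0.3],"angular":[0,0,0],"jaw":0},{"translation":[-4,0.5,0.3],"angular":[0,0,0],"jaw":0},{"translation":[-6,0.5,0.3],"angular":[0,0,0],"jaw":0},{"translation":[-6,-0.2,-0.1],"angular":[0,0,0],"jaw":0},{"translation":[-6,-0.8,-0.5],"angular":[0,0,0],"jaw":0},{"translation":[-6,-1.4,-0.8],"angular":[0,0,0],"jaw":0},{"translation":[-6,-2,-1.1],"angular":[0,0,0],"jaw":0},{"translation":[-6,-2,-1.1],"angular":[0,0,0],"jaw":0}]'
python3 - <<'E'
from claw import *
p,r,o=cur();print(o["moment"],tip(),o["width"])
W,t,y,c=claw();print(np.median(W[:12],0))
im=ctrl.get_image("top");M=mask(im,"yellow",(240,180,290,250),0)
print("ring",fit(RING,{"top":M},[560,74,0.1]),M.sum())
E
```

```text
t: 18.05
ee_pos: [485.1, 94.8, 137.8]
orientation: [1.968, 1.872, 0.504]
ft_force: [14.0, -1.5, -11.5]
width: 18.2
grasp_force: 30.0
[-0.031 -1.722  0.233] (array([561.141,  91.   ,  12.363]), np.float64(-0.04977095576599451)) 18.163565135249115
[558.6    75.136]
ring (array([560.274,  73.607,   0.103]), np.float64(0.09592724591493607)) 80.0
```

```bash
python3 -m creep '[{"translation":[0,0,0.5],"angular":[0,0,0],"jaw":0},{"translation":[0,-0.2,1],"angular":[0,0,0],"jaw":0},{"translation":[0,0,1.5],"angular":[0,0,0],"jaw":0},{"translation":[0,0,1.8],"angular":[0,0,0],"jaw":0},{"translation":[0,0,1.8],"angular":[0,0,0],"jaw":0},{"translation":[0,0,1.8],"angular":[0,0,0],"jaw":0},{"translation":[0,0,1.8],"angular":[0,0,0],"jaw":0},{"translation":[0,0,1.8],"angular":[0,0,0],"jaw":0}]'
python3 - <<'E'
from claw import *
p,r,o=cur();print(o["moment"],tip(),o["width"])
W,t,y,c=claw();print(np.median(W[:12],0))
im=ctrl.get_image("top");M=mask(im,"yellow",(240,180,290,250),0)
print("ring",fit(RING,{"top":M},[560,74,0.1]),M.sum())
E
```

```text
t: 19.15
ee_pos: [485.3, 94.8, 136.5]
orientation: [1.968, 1.873, 0.505]
ft_force: [6.2, 1.0, 0.7]
width: 17.9
grasp_force: 30.0
[-0.058 -1.475  0.251] (array([561.404,  91.054,  11.036]), np.float64(-0.04956257309777541)) 17.88199455322709
[556.932  75.19 ]
ring (array([560.274,  73.607,   0.103]), np.float64(0.09408888965845108)) 79.0
```

```bash
python3 -m creep '[{"translation":[0.5,3,1.7],"angular":[0,0,0],"jaw":0},{"translation":[1,7,4],"angular":[0,0,0],"jaw":0},{"translation":[2,12,6.9],"angular":[0,0,0],"jaw":0},{"translation":[2,13,7.5],"angular":[0,0,0],"jaw":0},{"translation":[2,16,2.3],"angular":[0,0,0],"jaw":0},{"translation":[2,21,-6.4],"angular":[0,0,0],"jaw":0},{"translation":[2,27,-16.7],"angular":[0,0,0],"jaw":0},{"translation":[2,33,-27],"angular":[0,0,0],"jaw":0}]'
python3 - <<'E'
from claw import *
p,r,o=cur();print(o["moment"],tip(),o["width"])
W,t,y,c=claw();print(np.median(W[:12],0))
im={c:ctrl.get_image(c) for c in("top","side")};M=mask(im["top"],"yellow",(240,180,290,250),0)
print("ring",fit(RING,{"top":M},[560,74,0.1]),M.sum())
print(fit(STOPS,{"top":mask(im["top"],"black",(234,222,286,240),4)},[560,80,.1]))
a=cv2.resize(im["top"][165:260,220:310],None,fx=4.2,fy=4.2,interpolation=cv2.INTER_CUBIC)
b=cv2.resize(im["side"][140:240,200:305],None,fx=4,fy=4,interpolation=cv2.INTER_CUBIC)
h=max(len(a),len(b));cv2.imwrite("pics/c10.png",np.hstack([np.pad(q,((0,h-len(q)),(0,0),(0,0))) for q in(a,b)])[:,:,::-1])
E
```

```text
t: 20.25
ee_pos: [498.8, 95.8, 175.5]
orientation: [1.97, 1.874, 0.501]
ft_force: [0.2, -0.2, -2.3]
width: 18.3
grasp_force: 30.0
[-0.028  0.429 -0.007] (array([574.819,  91.968,  50.021]), np.float64(-0.04984017696031667)) 18.275164532883203
[597.643  85.396]
ring (array([560.469,  73.337,   0.105]), np.float64(0.16540072858333588)) 75.0
(array([560.222,  79.941,   0.103]), np.float64(0.04643741250038147))
```

View pics/c10.png

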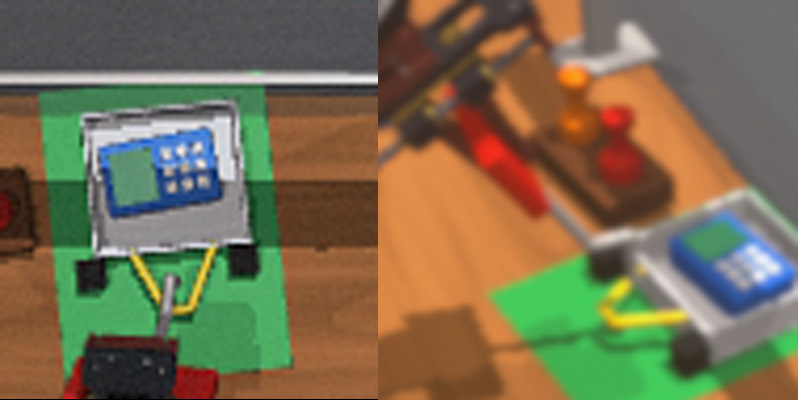

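The top view has the tray square against both stops at (92,272) and (243,260), terminal in it, ring free. The side view has the hook clear of the ring and slightly rolled in the hand. I'll carry it back, turning the tool to cancel the roll (about 0.085 rad).

```bash
cat > ret.py <<'E'
from rel import *
Y=-.109
Rp=toolR(Y)*R.from_euler('y',.085)
G=np.array([511.8,-253.3,146.1])-toolR(Y).apply([0,0,GZ])
def goal(dz,dx=0): return G+R.from_euler('z',Y).apply([dx,0,dz])+Rp.apply([0,0,GZ])
E
python3 - <<'E'
from ret import *
print(goal(0),[rel(goal(*a),0,Rp) for a in((75,40),(75,0),(10,0))])
p,r,o=cur();print(r.inv().apply([0,0,40]))
E
```

```text
[ 511.976 -251.295  146.174] [([-348.4, 83.3, -4.5], [-0.001, 0.055, 0.051]), ([-346.1, 48.8, -24.5], [-0.001, 0.055, 0.051]), ([-346.1, 16.2, 31.8], [-0.001, 0.055, 0.051])]
[  0.033  20.033 -34.622]
```

```bash
python3 -m creep '[{"translation":[0,10,-17],"angular":[0,0,0],"jaw":0},{"translation":[-15,25,-32],"angular":[0,0.01,0.01],"jaw":0},{"translation":[-50,35,-32],"angular":[0,0.02,0.02],"jaw":0},{"translation":[-100,45,-26],"angular":[0,0.03,0.03],"jaw":0},{"translation":[-155,55,-20],"angular":[0,0.04,0.04],"jaw":0},{"translation":[-210,65,-14],"angular":[-0.001,0.055,0.051],"jaw":0},{"translation":[-260,75,-9],"angular":[-0.001,0.055,0.051],"jaw":0},{"translation":[-300,83,-5],"angular":[-0.001,0.055,0.051],"jaw":0}]'
python3 -c "
from ret import *
print([rel(goal(*a),0,Rp) for a in((75,40),(75,0),(35,0))])"
```

```text
t: 21.4
ee_pos: [551.1, -199.0, 219.9]
orientation: [2.029, 1.86, 0.577]
ft_force: [0.4, -0.2, -1.7]
width: 18.1
grasp_force: 30.0
[([-56.2, 6.6, -2.5], [-0.003, -0.0, -0.001]), ([-54.5, -28.1, -22.4], [-0.003, -0.0, -0.001]), ([-57.5, -48.0, 12.2], [-0.003, -0.0, -0.001])]
```

```bash
python3 -m creep '[{"translation":[-30,3,-1],"angular":[0,0,0],"jaw":0},{"translation":[-50,5,-2],"angular":[0,0,0],"jaw":0},{"translation":[-55,4,-4],"angular":[0,0,0],"jaw":0},{"translation":[-55,-8,-11],"angular":[0,0,0],"jaw":0},{"translation":[-54.5,-20,-18],"angular":[0,0,0],"jaw":0},{"translation":[-54.5,-28,-22.4],"angular":[0,0,0],"jaw":0},{"translation":[-54.5,-28,-22.4],"angular":[0,0,0],"jaw":0},{"translation":[-54.5,-28,-22.4],"angular":[0,0,0],"jaw":0}]'
python3 - <<'E'
from ret import *
from fit import HOOK
print([rel(goal(*a),0,Rp) for a in((75,0),(10,0),(0,0))])
im={c:ctrl.get_image(c) for c in("top","side")}
# claw end: predicted for an upright hook 75 above the seat, both cameras, and red handle extremes
P0=np.array([587.5,-264,95.]);Rz=R.from_euler('z',Y)
for c in im:
    h=cv2.cvtColor(im[c],cv2.COLOR_RGB2HSV).astype(int);m=((h[...,0]<8)|(h[...,0]>172))&(h[...,1]>150)&(h[...,2]>70)
    B=np.array([Rz.apply(q-[0,0,20])+P0 for q in HOOK[0]]);q=proj(c,B)
    l,t=q.min(0)-12;r,b=q.max(0)+12
    ys,xs=np.nonzero(m);k=(xs>l)&(xs<r)&(ys>t)&(ys<b);xs,ys=xs[k],ys[k]
    pts=np.c_[xs,ys]
    print(c,"pred hull ext",q[q[:,0].argmin()],q[q[:,0].argmax()],q[q[:,1].argmin()],q[q[:,1].argmax()])
    print(c,"seen",pts[xs.argmin()],pts[xs.argmax()],pts[ys.argmin()],pts[ys.argmax()],len(pts))
    print("claw pred",proj(c,[P0,P0+[0,0,45]]))
q=proj("top",[P0+[0,0,45]])[0].astype(int);h=cv2.cvtColor(im["top"],cv2.COLOR_RGB2HSV);s=np.s_[q[1]-6:q[1]+10,q[0]-9:q[0]+10]
m=(h[s][...,1]<90)&(h[s][...,2]>70);print(q);print("\n".join("".join("#" if v else "." for v in w) for w in m))
E
```

```text
t: 22.4
ee_pos: [513.2, -249.4, 222.7]
orientation: [2.026, 1.859, 0.578]
ft_force: [-0.1, 0.0, -1.2]
width: 18.1
grasp_force: 30.0
[([-2.1, -1.6, 0.7], [-0.001, 0.0, 0.0]), ([-6.8, -34.1, 56.8], [-0.001, 0.0, 0.0]), ([-7.6, -39.1, 65.4], [-0.001, 0.0, 0.0])]
top pred hull ext [346.966 249.024] [384.766 258.238] [347.824 244.052] [383.695 263.291]
top seen [348 245] [383 256] [363 240] [365 269] 206
claw pred [[361.647 227.205]
 [363.623 226.627]]
side pred hull ext [270.68 223.26] [308.687 266.134] [277.14  218.615] [301.943 270.844]
side seen [277 232] [307 263] [279 230] [301 267] 409
claw pred [[323.102 276.112]
 [323.911 263.984]]
[363 226]
...................
...................
...................
...................
...................
...................
........###........
........####.......
........####.......
........####.......
........###........
........###........
........###........
........###........
........###........
........###........
```

The claw now shows at column 363, matching the upright prediction (363.6). Lowering straight down.

```bash
python3 -m creep '[{"translation":[-2,-2,1],"angular":[0,0,0],"jaw":0},{"translation":[-2.5,-5,7],"angular":[0,0,0],"jaw":0},{"translation":[-3.2,-10,15.5],"angular":[0,0,0],"jaw":0},{"translation":[-4,-15,24.2],"angular":[0,0,0],"jaw":0},{"translation":[-4.7,-20,32.7],"angular":[0,0,0],"jaw":0},{"translation":[-5.5,-25,41.2],"angular":[0,0,0],"jaw":0},{"translation":[-6.2,-30,49.8],"angular":[0,0,0],"jaw":0},{"translation":[-6.8,-34,56.8],"angular":[0,0,0],"jaw":0}]'
python3 - <<'E'
from ret import *
print(ctrl.get_obs()["moment"],[rel(goal(*a),0,Rp) for a in((10,0),(0,0))])
E
```

```text
t: 23.5
ee_pos: [511.6, -251.1, 154.9]
orientation: [2.028, 1.86, 0.578]
ft_force: [-0.4, -0.5, -1.4]
width: 17.9
grasp_force: 30.0
[-0.034  0.409 -0.014] [([-0.1, 1.0, -0.9], [-0.002, -0.0, -0.0]), ([-0.8, -4.0, 7.7], [-0.002, -0.0, -0.0])]
```

```bash
python3 -m creep '[{"translation":[-0.1,-0.2,1],"angular":[0,0,0],"jaw":0},{"translation":[-0.2,-0.7,2],"angular":[0,0,0],"jaw":0},{"translation":[-0.3,-1.3,3],"angular":[0,0,0],"jaw":0},{"translation":[-0.4,-1.8,4],"angular":[0,0,0],"jaw":0},{"translation":[-0.5,-2.4,5],"angular":[0,0,0],"jaw":0},{"translation":[-0.6,-2.9,6],"angular":[0,0,0],"jaw":0},{"translation":[-0.7,-3.5,7],"angular":[0,0,0],"jaw":0},{"translation":[-0.7,-3.7,7.3],"angular":[0,0,0],"jaw":0}]'
python3 - <<'E'
from ret import *
print(ctrl.get_obs()["moment"],[rel(goal(*a),0,Rp) for a in((0,0),)])
E
```

```text
t: 24.5
ee_pos: [512.2, -251.3, 147.6]
orientation: [2.027, 1.86, 0.578]
ft_force: [-0.1, -0.2, -2.3]
width: 18.0
grasp_force: 30.0
[-0.044  0.438 -0.027] [([-0.1, -0.8, 1.1], [-0.001, -0.0, -0.0])]
```

Still no contact, so I'll go down a couple of mm more.

```bash
python3 -m creep '[{"translation":[0,-0.3,0.5],"angular":[0,0,0],"jaw":0},{"translation":[0,-0.6,0.9],"angular":[0,0,0],"jaw":0},{"translation":[0,-0.8,1.3],"angular":[0,0,0],"jaw":0},{"translation":[0,-1,1.7],"angular":[0,0,0],"jaw":0},{"translation":[0,-1.2,2],"angular":[0,0,0],"jaw":0},{"translation":[0,-1.2,2],"angular":[0,0,0],"jaw":0},{"translation":[0,-1.2,2],"angular":[0,0,0],"jaw":0},{"translation":[0,-1.2,2],"angular":[0,0,0],"jaw":0}]'
python3 -c "
from ret import *
print(ctrl.get_obs()['moment'],rel(goal(0),0,Rp))"
```

```text
t: 25.5
ee_pos: [512.3, -251.4, 146.8]
orientation: [2.025, 1.858, 0.579]
ft_force: [-10.1, 0.2, 16.2]
width: 17.8
grasp_force: 30.0
[0.623 0.475 0.446] ([0.1, -0.6, 0.4], [0.001, 0.0, 0.0])
```

The seats carry it (16 N up). Opening the fingers, then backing out along the shaft.

```bash
python3 -m creep '[{"translation":[0,0.3,-0.5],"angular":[0,0,0],"jaw":0},{"translation":[0,-0.2,-0.9],"angular":[0,0,0],"jaw":0.23},{"translation":[0,-0.2,-0.9],"angular":[0,0,0],"jaw":0.3},{"translation":[0,-0.2,-0.9],"angular":[0,0,0],"jaw":0.4},{"translation":[0,-0.2,-0.9],"angular":[0,0,0],"jaw":0.55},{"translation":[0,-0.2,-0.9],"angular":[0,0,0],"jaw":0.65},{"translation":[0,-0.2,-0.9],"angular":[0,0,0],"jaw":0.65},{"translation":[0,-0.2,-0.9],"angular":[0,0,0],"jaw":0.65}]'
python3 -m creep '[{"translation":[0,0,-8],"angular":[0,0,0],"jaw":0.65},{"translation":[0,0,-20],"angular":[0,0,0],"jaw":0.65},{"translation":[0,0,-40],"angular":[0,0,0],"jaw":0.65},{"translation":[0,0,-60],"angular":[0,0,0],"jaw":0.65},{"translation":[0,0,-85],"angular":[0,0,0],"jaw":0.65},{"translation":[0,0,-110],"angular":[0,0,0],"jaw":0.65},{"translation":[0,0,-135],"angular":[0,0,0],"jaw":0.65},{"translation":[0,0,-150],"angular":[0,0,0],"jaw":0.65}]'
python3 - <<'E'
from fit import *
im={c:ctrl.get_image(c) for c in("top","side")}
rc={"top":(345,227,382,261),"side":(276,242,310,294)}
M={c:mask(im[c],"red",rc[c],4) for c in rc};print(M["top"].sum(),M["side"].sum())
for cs in(("top",),("side",)): print(cs,fit(HOOK,{c:M[c] for c in cs},[587,-262,-.11]))
Y=mask(im["top"],"yellow",(240,180,290,250),0);print("ring",fit(RING,{"top":Y},[560,74,.1]))
for n in("terminal","stamps","calculator","penpot"): print(n,ctrl.look_for("top",n)[:1])
E
```

```text
t: 26.5
ee_pos: [511.5, -251.1, 146.0]
orientation: [2.027, 1.86, 0.578]
ft_force: [-0.9, 0.5, 0.2]
width: 57.4
grasp_force: 0.0
t: 27.5
ee_pos: [435.4, -256.0, 277.2]
orientation: [2.026, 1.858, 0.577]
ft_force: [0.2, 0.5, 0.4]
width: 57.0
grasp_force: 0.0
465.0 593.0
('top',) (array([ 5.86391093e+02, -2.65704609e+02, -1.29406300e-01]), np.float64(0.02494239993393421))
('side',) (array([ 5.87682685e+02, -2.62821061e+02, -9.08214149e-02]), np.float64(0.02904360741376877))
ring (array([5.60208828e+02, 7.33337715e+01, 1.09607931e-01]), np.float64(0.03892749175429344))
terminal [{'rect': [242.3, 197.0, 272.4, 217.8], 'score': 0.55}]
stamps [{'rect': [190.4, 204.8, 225.9, 227.8], 'score': 0.79}]
calculator [{'rect': [403.0, 229.0, 434.0, 277.8], 'score': 0.56}]
penpot [{'rect': [140.7, 247.0, 167.2, 264.2], 'score': 0.63}]
```

```bash
python3 -c "
from workcell import ctrl
print(ctrl.close_job())"
```

```text
the job is handed in; nothing more can be done
None
```

I handed the job in: the tray, terminal still in it, is square against both rubber stops, about 5–7 mm off-centre towards −y; the hook is back in its stand, and nothing else looked disturbed in the last camera check (about 28 s of the 48 s used).

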